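Open the die fixture, load it and lock it again with the extension bar

TASK

Take the extension bar, drop its channel end over the short yellow clamp handle and throw the clamp fully open, which draws the red keeper back off the pockets; then put every die block from the blue tray into a pocket of the green fixture (any pocket, one block each) and press each down flush with the plate. When all are in, use the bar again to throw the handle back past its dead point until the clamp is locked with the keeper over the blocks, and lay the bar flat, channel side down, in the middle of its black tray. Work the handle only with the bar, never with the gripper or arm, and leave the wrench, oil can and collar where they are.

Things in the scene. Friction and masses are not known exactly. Their poses are not given: they have to be found in the camera images.
- fixture: Green steel fixture fixed on the bench, plate top 40 mm high. Origin on the bench below the middle of the row of four pockets; plate spans x -60 to +195, y +-140 mm. y runs along the row, x away from the robot (turned up to 0.2 rad), from pockets to keeper and clamp. Two guide blocks (x 37 to 112, y +-133, 53 mm high). Clamp open, nothing nearer than x = 37 mm stands above the plate.
- pocket0 (a point): Pocket 0's centre at plate-top level, fixture y = -102 mm. Pocket 66 mm in x, 42 in y, 2 mm chamfer. A brass pad in it starts 16 to 18 mm below the plate top, held by friction (8 N); a block set in stands 14 to 16 mm proud and does not sink by its own weight. Pushed down with 10 to 20 N, the pad stops 32 mm down and stays: block flush.
- pocket1 (a point): Pocket 1's centre at plate-top level, fixture y = -34 mm. Pocket 66 mm in x, 42 in y, 2 mm chamfer. A brass pad in it starts 16 to 18 mm below the plate top, held by friction (8 N); a block set in stands 14 to 16 mm proud and does not sink by its own weight. Pushed down with 10 to 20 N, the pad stops 32 mm down and stays: block flush.
- pocket2 (a point): Pocket 2's centre at plate-top level, fixture y = 34 mm. Pocket 66 mm in x, 42 in y, 2 mm chamfer. A brass pad in it starts 16 to 18 mm below the plate top, held by friction (8 N); a block set in stands 14 to 16 mm proud and does not sink by its own weight. Pushed down with 10 to 20 N, the pad stops 32 mm down and stays: block flush.
- pocket3 (a point): Pocket 3's centre at plate-top level, fixture y = 102 mm. Pocket 66 mm in x, 42 in y, 2 mm chamfer. A brass pad in it starts 16 to 18 mm below the plate top, held by friction (8 N); a block set in stands 14 to 16 mm proud and does not sink by its own weight. Pushed down with 10 to 20 N, the pad stops 32 mm down and stays: block flush.
- keeper_front (a point): Middle of the top front edge of the red keeper, a bar 250 mm long across the row, underside 43 mm, top 52 mm above the bench; a steel link behind it. Clamp locked (at the start): edge at fixture x = 25 mm, overhanging the pockets so that no block can go in; clamp open: x = 46 mm, clear of them. A block over 2.5 mm proud is in its way.
- pivot (a point): Point on the vertical axis of the clamp handle, 85 mm above the bench, at fixture x = 135, y = 0 mm. Round hub of 20 mm radius, top 102 mm. The crank disc (radius 37 mm) below it and its pin top out at 73 mm.
- handle_stub: Short yellow handle, a square bar 18 mm wide, 76 to 94 mm above the bench, reaching 15 to 85 mm from the pivot axis. Origin on that axis at bench level, z up; its +x points out along the stub and turns with it. Locked (start), it points towards the robot, 0.82 rad from fixture -x to the fixture's -y side; open, 0.80 rad to the +y side. Only the bar may push it.
- stub_tip (a point): Middle of the stub's free end, 85 mm from the pivot axis, 85 mm above the bench.
- clamp_angle (a joint): Angle of the clamp handle (and its crank) in rad: 0 locked (at the start), growing clockwise seen from above to the open stop at 1.62. Dead point at 0.37: let go below it, the handle snaps to 0 and stays; above it, it springs open to 1.62. Takes up to about 1.5 N m: some 10 N at the bar's grip, 145 mm from the pivot. Open above 1.45, locked below 0.12.
- die0: Aluminium die block, 62 mm (its x) by 38 (its y) by 32 high, about 0.2 kg, black slot on top; its lowest 6 mm is a foot set in 3 mm all round. Origin at the centre of its underside, z up. Fits a pocket with its x along the fixture's x (either way round), 2 mm play each side. Two to four are there; None from the start means absent.
- die1: Aluminium die block, 62 mm (its x) by 38 (its y) by 32 high, about 0.2 kg, black slot on top; its lowest 6 mm is a foot set in 3 mm all round. Origin at the centre of its underside, z up. Fits a pocket with its x along the fixture's x (either way round), 2 mm play each side. Two to four are there; None from the start means absent.
- die2: Aluminium die block, 62 mm (its x) by 38 (its y) by 32 high, about 0.2 kg, black slot on top; its lowest 6 mm is a foot set in 3 mm all round. Origin at the centre of its underside, z up. Fits a pocket with its x along the fixture's x (either way round), 2 mm play each side. Two to four are there; None from the start means absent.
- die3: Aluminium die block, 62 mm (its x) by 38 (its y) by 32 high, about 0.2 kg, black slot on top; its lowest 6 mm is a foot set in 3 mm all round. Origin at the centre of its underside, z up. Fits a pocket with its x along the fixture's x (either way round), 2 mm play each side. Two to four are there; None from the start means absent.
- parts_tray: Blue shallow tray fixed on the bench, 250 x 250 mm, floor 4 mm thick, rim 14 mm high; the blocks start in it. Origin at the centre of its underside.
- bar: Extension bar, 200 mm along x, 26 high, 0.3 kg. Origin mid-length on its underside, z up. x -100 to +40: shank 20 mm wide, red grip. x +40 to +100: channel open below and at its end, 25 mm inside, 35 outside, 21 deep. Starts flat in the black tray, +x away from the robot; balances near x = +15. In use +x points to the pivot, channel end 35 mm from its axis, underside 73 to 75 mm above the bench.
- bar_tray: Black shallow tray fixed on the bench, 270 mm (x) by 140 mm (y), floor 4 mm thick, rim 14 mm high: the bar's place. Origin at the centre of its underside.
- wrench: Bystander: wrench lying on the bench, 180 mm. Leave alone.
- oil_can: Bystander: yellow can, 56 mm across, 130 mm high. Leave alone.
- collar: Bystander: steel ring, 70 mm across, 30 mm high. Leave alone.
Things that resemble listed ones, but are neither listed nor needed, are in the scene too. What is shaped like the die2 but brown is not meant.

How it is judged:
By the outcome, as a careful person would: the job done as asked, in the order asked, and still so for the second after the job is handed in, with the robot touching nothing.
Of die0, die1, die2, die3 only 2 to 4 are there at a start; the rules pass over those that are not, and their reading is None.
At some moment in a run one of die0, die1, die2, die3, bar may be knocked a few centimetres aside while the robot is not near it.
It also fails if it takes over 210 s, if anything falls off the work surface, if the arm or the gripper's body presses on something with over 40 N, if the wrist force passes 120 N, or if a joint passes its speed limit or range.

ROBOT

A 6-joint arm with a two-finger parallel gripper is mounted at the origin on the work surface. World frame = base frame: x ahead of the robot, y to its left, z up, the work surface at z = 0. Lengths are in m, angles in rad, forces in N, time in s.
With the tool pointing down it reaches from about 0.275 to 0.825 m from the base axis. Payload 4.9 kg.
Tool frame: the origin (TCP) lies midway between the tips of the shut fingers; the grasp point (between the pads) lies 19 mm behind it (grip_point_offset is the distance from the TCP to the grasp point, in m); z points along the fingers, y is the line along which they close (so a half turn about z gives the same grasp; the last joint's range is limited). The gripper opens to 85 mm and grips with 20 to 120 N. Pads are 22 mm wide; open, the fingers measure 114 mm over their backs; the gripper's body (76 mm by 85 mm) begins 54 mm behind the grasp point. The pads swing forward as they close: fully open they stand 13 mm farther back than shut.
Start: joints at [-1.322, 0.326, -0.193, 1.052, 0, 1.437], TCP at [0.205, -0.51, 0.231] pointing down, gripper open.
Joint ranges: [-2.65, 2.65], [-0.97, 1.79], [-1.3, 1.35], [-1.93, 2.1], [-1.47, 1.37], [-3.14, 3.14]. Speed limits (rad/s): [2.57, 2.57, 3.14, 3.14, 3.14, 3.14].

INTERFACE

Orientations are given as a rotation vector (axis times angle).
In Python, from cell import * gives the robot as it stands. Calls block until the motion is done:
- movep(position, orientation): joint-space move of the TCP to a pose.
- move_l(position, velocity=0.15, rot=None, until_force=None): straight line of the TCP; rot=None keeps the orientation; velocity is the mean speed in m/s. With until_force (N) it stops when the force on the tool has changed by that much, and returns True; else False.
- set_joints(angles): joint-space move.
- let_go() and grab(newtons=None): open the fingers fully, or close them until they stop; newtons is the grip in N (None keeps the last).
- sleep(seconds).
- ik(position, orientation): joint angles nearest the present ones, or None.
- get_state(): the state.
- grab_frame(name): name is "side" or "top" or "wrist"; returns a dict with "img" (400x640x3 uint8, red, green, blue), "fx", "fy", "cx", "cy" (pixels), "cam_to_world" (4x4, takes a point from camera to world coordinates); the wrist camera has in their place "T_tool_cam" (4x4, takes a point from camera to tool coordinates, whose origin is the TCP and whose axes are the flange's). Camera axes: x right, y down, z forward; pixel columns grow to the right and rows downward; lengths in m; the calibration is good to about 2 mm. A picture is of the moment at which its call begins: read the wrist's pose just before it. There is no depth.
A pose or a line that the arm cannot do raises MotionError and nothing moves.
- sign_off(): hands the job in; it is judged then, once.
Trained networks look in the newest picture that a camera, given by its name, has taken for a name from the list of things; names that differ only in an ending like _2 or _b are one class to them, and where a whole thing is asked for, a point or a joint stands for the part that bears it (a point fixed in the world has none). Each returns a list of dicts, best first, with "score" (0 to 1); they miss things now and then, are a little off and sometimes report something else, mostly with a low value. They report only what shows in the picture. A call takes as long as a camera call. They do not tell look-alikes from the thing itself.
- spot_in(camera, name): "centre" ([column, row] in pixels, amid what is visible of it).
- silhouettes(camera, name): "mask" (400x640 bool, what is visible of it) and "centre" ([column, row] in pixels, amid what is visible of it).
- tip_of(camera, name): "centre" ([column, row] in pixels: a listed point, or the origin of a listed thing).
The state is a dict: "clock": time; "q": joint angles; "joint_velocities": joint speeds; "tau": joint torques, N m; "position": TCP position; "eef_rot": TCP orientation; "contact_force": force on the tool from outside, world axes, zero at the start; "wrist_torque": the same for the moment, N m; "finger_gap": opening from 0.0 (shut) to 1.0 (fully open); "grasp_force": force on a finger pad.
Only numpy, scipy, OpenCV 4.12 (cv2) and the standard library are available. Lean on these libraries where they do the work, as an engineer would, in place of code of your own. Each camera call takes 0.05 s, during which the arm holds its last target. There are 200 camera calls.

## Working session

There is one attempt and no reset: what is moved stays moved. The work goes in short steps, each a Python script; the robot and the scene stay as the last script left them, time stands still between calls to the robot, and variables do not carry over. Pictures are saved under pics/ and viewed, at most 14 in all, crops included, and the job is handed in when it is done.

```bash
ls; mkdir -p pics; python3 - <<'E'
from cell import *
import cv2
for n in ["top","side"]:
    f=grab_frame(n); cv2.imwrite(f"pics/{n}0.png",f["img"][:,:,::-1])
    print(n,f["fx"],f["cx"],f["cy"],f["cam_to_world"].round(3).tolist() if hasattr(f["cam_to_world"],'round') else f["cam_to_world"])
    for t in ["fixture","pocket0","pocket1","pocket2","pocket3","pivot","stub_tip","keeper_front","die0","parts_tray","bar","bar_tray"]:
        print(t,[( [round(float(c)) for c in d["centre"]],round(float(d["score"]),2)) for d in tip_of(n,t)][:7])
s=get_state();print(s["clock"],s["eef_rot"],s["position"])
E
```

```text
pics
top 395.2588986958429 324.4814894443021 198.85182708933033 [[0.013, -0.988, 0.157, 0.38], [-1.0, -0.013, 0.001, -0.012], [0.001, -0.157, -0.988, 1.125], [0.0, 0.0, 0.0, 1.0]]
fixture [([314, 213], 0.76), ([304, 213], 0.57)]
pocket0 [([303, 216], 0.97), ([328, 218], 0.79), ([282, 210], 0.77), ([350, 219], 0.65)]
pocket1 [([303, 216], 0.97), ([328, 218], 0.79), ([282, 210], 0.77), ([350, 219], 0.65)]
pocket2 [([303, 216], 0.97), ([328, 218], 0.79), ([282, 210], 0.77), ([350, 219], 0.65)]
pocket3 [([303, 216], 0.97), ([328, 218], 0.79), ([282, 210], 0.77), ([350, 219], 0.65)]
pivot [([321, 162], 0.83), ([461, 236], 0.74)]
stub_tip [([341, 184], 0.56)]
keeper_front [([316, 206], 0.67)]
die0 [([464, 233], 0.96), ([415, 292], 0.77), ([425, 241], 0.69), ([467, 198], 0.65), ([442, 220], 0.21)]
parts_tray [([446, 216], 0.58)]
bar [([206, 220], 0.68), ([314, 214], 0.3)]
bar_tray [([202, 221], 0.83)]
side 365.86330655505725 322.5725794230368 203.1479559234865 [[-0.95, -0.18, 0.257, 0.273], [-0.313, 0.492, -0.813, 0.775], [0.02, -0.852, -0.523, 0.596], [0.0, 0.0, 0.0, 1.0]]
fixture [([321, 
[... 260 characters left out ...]
8], 0.53), ([345, 167], 0.39)]
pocket2 [([329, 218], 0.96), ([306, 247], 0.72), ([337, 206], 0.65), ([319, 231], 0.58), ([322, 238], 0.53), ([345, 167], 0.39)]
pocket3 [([329, 218], 0.96), ([306, 247], 0.72), ([337, 206], 0.65), ([319, 231], 0.58), ([322, 238], 0.53), ([345, 167], 0.39)]
pivot [([280, 197], 0.94)]
stub_tip [([310, 195], 0.74)]
keeper_front [([318, 215], 0.77), ([370, 174], 0.35), ([374, 258], 0.19)]
die0 [([412, 200], 0.69), ([346, 165], 0.66), ([373, 186], 0.54), ([371, 173], 0.5)]
parts_tray [([354, 175], 0.92), ([370, 256], 0.28)]
bar [([282, 326], 0.73)]
bar_tray [([277, 335], 0.71)]
1.3 [3.08422652e+00 5.97564040e-01 6.85056590e-06] [ 0.20544143 -0.51023999  0.23127577]
```

```bash
python3 - <<'E'
import cv2
a=cv2.imread("pics/top0.png")
cv2.imwrite("pics/topc.png",cv2.resize(a[110:330,150:520],(800,476),interpolation=cv2.INTER_CUBIC))
E
```

```text
(no output)
```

View pics/topc.png

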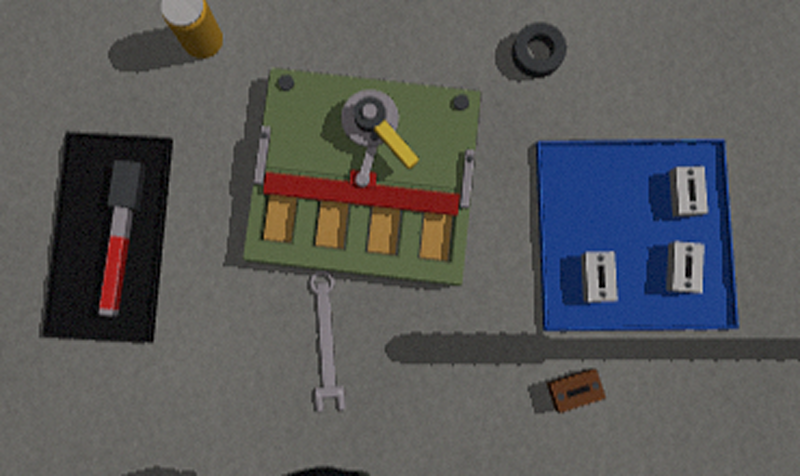

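View pics/side0.png

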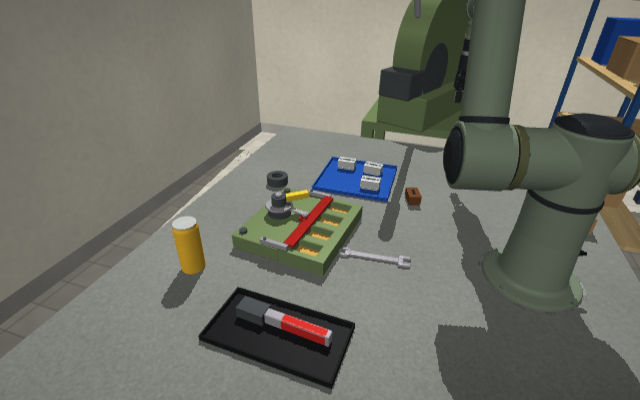

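Top view (full-image pixels): the only bar lies in the black tray at (206,220). There are three light die blocks in the blue tray at (469,198), (467,233) and (427,238). The brown look-alike at (417,290) lies outside the tray and is rejected. Wrench, can and collar are at (300,270), (238,120) and (399,133). The clamp is locked, with the stub pointing to fixture -y. I'll take wrist close-ups of the bar and fixture next.

```bash
cat > h.py <<'E'
from cell import *
import numpy as np, cv2
from scipy.spatial.transform import Rotation as R
def rv(yaw): return np.pi*np.array([np.cos(yaw/2),np.sin(yaw/2),0])
def wrapyaw(y,ref=0.0,half=True):
    p=np.pi if half else 2*np.pi
    return (y-ref+p/2)%p-p/2+ref
def frame(cam):
    s=get_state(); f=grab_frame(cam)
    if cam=="wrist":
        T=np.eye(4);T[:3,:3]=R.from_rotvec(s["eef_rot"]).as_matrix();T[:3,3]=s["position"]
        f["T"]=T@np.array(f["T_tool_cam"])
    else: f["T"]=np.array(f["cam_to_world"])
    return f
def w(f,px,z):
    px=np.atleast_2d(np.array(px,float))
    d=np.c_[(px[:,0]-f["cx"])/f["fx"],(px[:,1]-f["cy"])/f["fy"],np.ones(len(px))]@f["T"][:3,:3].T
    o=f["T"][:3,3]; return (o+d*((z-o[2])/d[:,2])[:,None])[:,:2]
def proj(f,P):
    P=np.atleast_2d(P); c=(P-f["T"][:3,3])@f["T"][:3,:3]
    return c[:,:2]/c[:,2:]*[f["fx"],f["fy"]]+[f["cx"],f["cy"]]
def rect(f,mask,z):
    """oriented rectangle (centre, long-axis yaw, long, short) of a mask projected on height z"""
    c=max(cv2.findContours(mask.astype(np.uint8),cv2.RETR_EXTERNAL,cv2.CHAIN_APPROX_NONE)[0],key=cv2.contourArea)
    (cx,cy),(a,b),t=cv2.minAreaRect((w(f,c[:,0],z)*1000).astype(np.float32)); t=np.radians(t)
    if a<b: a,b,t=b,a,t+np.pi/2
    return np.array([cx,cy])/1000,wrapyaw(t),a,b
def save(f,name): cv2.imwrite(f"pics/{name}.png",f["img"][:,:,::-1])
E
python3 - <<'E'
from h import *
f=frame("top")
for n,z in [("pocket0",.04),("pivot",.085),("stub_tip",.085),("keeper_front",.052),("die0",.004),("parts_tray",0),("bar",.004),("bar_tray",0)]:
    print(n,[w(f,d["centre"],z)[0].round(3).tolist() for d in tip_of("top",n)])
print(np.round(frame("wrist")["T_tool_cam"],3))
for p,yw in [((.39,.29,.35),0),((.40,.0,.4),0)]:
    q=ik(p,rv(yw)); print(q)
E
```

```text
pocket0 [[0.52, 0.111], [0.505, 0.044], [0.5, -0.017], [0.499, -0.083], [0.668, -0.007]]
pivot [[0.657, -0.0]]
stub_tip [[0.577, -0.056]]
keeper_front [[0.537, 0.012]]
die0 [[0.575, -0.42], [0.439, -0.291], [0.463, -0.396], [0.304, -0.264]]
parts_tray [[0.51, -0.351]]
bar [[0.495, 0.324]]
bar_tray [[0.493, 0.35]]
[[-0.    -0.95  -0.312  0.079]
 [ 1.    -0.    -0.001 -0.   ]
 [ 0.    -0.312  0.95  -0.143]
 [ 0.     0.     0.     1.   ]]
[ 0.48736196  0.1524641  -0.11828126  1.30005097  0.         -2.6542307 ]
[-0.18505439 -0.02150909 -0.18287057  1.40943485  0.          2.95653826]
```

```bash
python3 - <<'E'
from h import *
movep((.46,-.35,.25),rv(np.pi)); f=frame("wrist"); save(f,"w_die"); print(f["fx"],get_state()["q"])
for d in silhouettes("wrist","die0"): print("die",rect(f,d["mask"],.036),d["score"],d["centre"])
print("dieT",[(w(f,d["centre"],.004)[0].round(4),d["score"]) for d in tip_of("wrist","die0")])
movep((.52,0.0,.30),rv(np.pi)); f=frame("wrist"); save(f,"w_fix")
for n,z in [("pocket0",.04),("pivot",.085),("stub_tip",.085),("keeper_front",.052)]:
    print(n,[(w(f,d["centre"],z)[0].round(4).tolist(),round(float(d["score"]),2)) for d in tip_of("wrist",n)])
movep((.47,.32,.25),rv(np.pi)); f=frame("wrist"); save(f,"w_bar")
for d in silhouettes("wrist","bar"): print("bar",rect(f,d["mask"],.03),d["score"])
for n,z in [("bar",.004),("bar_tray",0)]: print(n,[(w(f,d["centre"],z)[0].round(4),d["score"]) for d in tip_of("wrist",n)])
for d in silhouettes("wrist","bar_tray"): print("tray",rect(f,d["mask"],.01),d["score"])
print(get_state()["clock"])
a=cv2.imread("pics/w_fix.png");b=cv2.imread("pics/w_bar.png")
cv2.imwrite("pics/c1.png",np.vstack([cv2.resize(a,(480,300)),cv2.resize(b,(480,300))]))
E
```

```text
354.33344307042523 [-7.78805774e-01  3.67340997e-01 -8.41682301e-02  1.11930315e+00
 -9.47258388e-05 -7.77825194e-01]
die (array([ 0.44644849, -0.29702289]), np.float64(0.040815307260931855), 65.14976501464844, 40.21879577636719) 0.98 [372.4, 151.3]
die (array([ 0.32223163, -0.26459918]), np.float64(1.5695435758181233), 69.56403350830078, 25.36909294128418) 0.91 [401.8, 11.7]
die (array([ 0.55558923, -0.41324054]), np.float64(0.0401524631103678), 72.27049255371094, 42.22461700439453) 0.86 [258.8, 248.3]
die (array([ 0.45994006, -0.4056427 ]), np.float64(-0.08765315358999626), 65.30854797363281, 39.693973541259766) 0.83 [265.7, 161.4]
die (array([ 0.57098944, -0.04418205]), np.float64(-0.08669534770394893), 264.21728515625, 215.97824096679688) 0.44 [573.7, 246.2]
dieT [(array([ 0.5619, -0.414 ]), 0.83), (array([ 0.4579, -0.4036]), 0.81), (array([ 0.4482, -0.2947]), 0.67), (array([ 0.3076, -0.2609]), 0.64)]
pocket0 [([0.511, 0.0515], 0.95), ([0.5052, -0.0202], 0.92), ([0.4924, -0.0855], 0.73), ([0.5173, 0.1147], 0.72)]
pivot [([0.6437, -0.0011], 0.67)]
stub_tip [([0.5775, -0.0512], 0.63)]
keeper_front [([0.5377, 0.0145], 0.59)]
bar (array([0.49007242, 0.32556448]), np.float64(-0.0666518647077945), 200.5223388671875, 36.80109405517578) 0.79
bar (array([0.74824725, 0.22431467]), np.float64(-0.9787494509125718), 81.36072540283203, 45.7430419921875) 0.34
bar [(array([0.4919, 0.3264]), 0.9), (array([0.5226, 0.0211]), 0.38)]
bar_tray [(array([0.494 , 0.3432]), 0.87)]
tray (array([0.49562378, 0.34325995]), np.float64(-0.0493434481511521), 274.8701477050781, 143.9802703857422) 0.64
6.9417
```

View pics/c1.png

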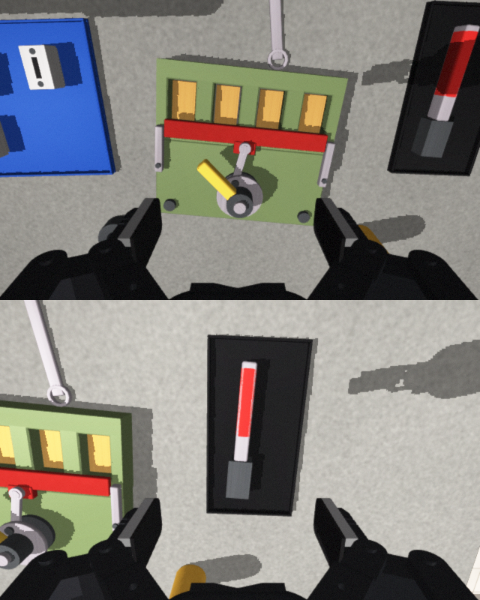

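Fixture view: four pockets, with the red keeper overhanging them. The stub goes from the hub at (240,203) to (205,165) on the fixture -y side. Bar view: a single bar in the black tray, running from (248,365) to the channel end at (238,495). The channel end points away from the robot. I'll now refine the fixture pose by colour and take the bar.

```bash
cat >> h.py <<'E'
def cmask(f,lo,hi,roi=None):
    m=cv2.inRange(cv2.cvtColor(f["img"],cv2.COLOR_RGB2HSV),np.array(lo),np.array(hi))
    m=cv2.morphologyEx(m,cv2.MORPH_OPEN,np.ones((3,3)))
    n,l,s,c=cv2.connectedComponentsWithStats(m)
    return l==1+np.argmax(s[1:,4])
def stubfit(f):
    m=cmask(f,(20,120,90),(34,255,255)); c,y,a,b=rect(f,m,.094); return c,y,a,b,m.sum()
E
python3 - <<'E'
from h import *
for p in [(.54,.03,.30),(.56,-.01,.30)]:
    movep(p,rv(np.pi)); f=frame("wrist"); save(f,"fx%d"%(p[0]*100))
    print("hsv stuff")
    g=cmask(f,(35,50,40),(60,255,255)); hull=g.copy()
    print("plate",rect(f,g,.04),g.sum())
    r=cmask(f,(0,170,60),(5,255,255)); print("keeper",rect(f,r,.052),r.sum())
    print("stub",stubfit(f))
    for n,z in [("pocket0",.04),("pivot",.085),("stub_tip",.085)]:
        print(n,[(w(f,d["centre"],z)[0].round(4).tolist(),round(float(d["score"]),2)) for d in tip_of("wrist",n)])
    im=f["img"].copy(); im[g]=(0,255,255); im[r]=(0,0,0); im[cmask(f,(20,120,90),(34,255,255))]=(255,0,255)
    cv2.imwrite("pics/seg.png",im[:,:,::-1])
E
```

```text
hsv stuff
plate (array([0.63345996, 0.0029171 ]), np.float64(1.467943847073546), 278.1104431152344, 136.84674072265625) 17030
keeper (array([0.55494189, 0.01140174]), np.float64(1.4683794070698282), 248.2165985107422, 43.789268493652344) 5469
stub (array([ 0.60154889, -0.03039011]), np.float64(0.7273052323799778), 68.24913024902344, 22.520177841186523, np.int64(1241))
pocket0 [([0.5187, 0.1195], 0.85), ([0.4952, -0.0892], 0.82), ([0.5042, -0.0191], 0.79), ([0.5092, 0.051], 0.7)]
pivot [([0.6403, -0.0014], 0.63)]
stub_tip [([0.5807, -0.0532], 0.8)]
hsv stuff
plate (array([0.6330437, 0.0028082]), np.float64(1.468344919133712), 278.3640441894531, 137.5972900390625) 18136
keeper (array([0.55476691, 0.01103895]), np.float64(1.4697131181437397), 248.470947265625, 42.958396911621094) 5694
stub (array([ 0.60183075, -0.03138071]), np.float64(0.7174335600093262), 68.35575103759766, 21.12973976135254, np.int64(1210))
pocket0 [([0.5169, 0.1162], 0.83), ([0.4986, -0.0871], 0.68), ([0.5045, -0.0179], 0.63), ([0.5128, 0.0515], 0.63)]
pivot [([0.6458, -0.0001], 0.66)]
stub_tip [([0.5791, -0.0536], 0.78), ([0.6392, -0.0006], 0.32)]
```

View pics/seg.png

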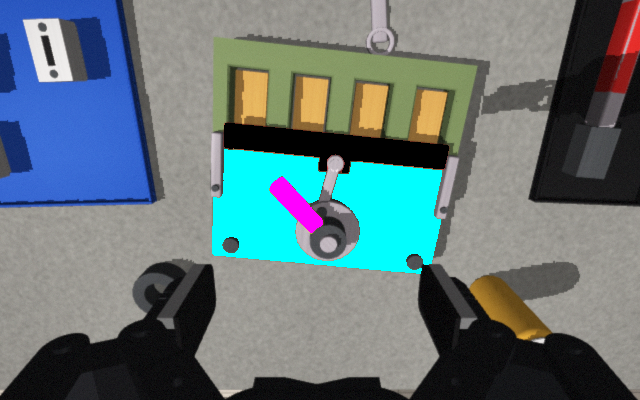

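The segmentation fits: cyan is the plate behind the keeper, black the keeper, magenta the stub. That gives the fixture origin at (0.5076, 0.0155), yaw -0.1025, and a stub angle that agrees. Taking the bar.

```bash
cat >> h.py <<'E'
FY=-.1025; FO=np.array([.5076,.0155])
def fx(x,y): c,s=np.cos(FY),np.sin(FY); return FO+[c*x-s*y,s*x+c*y]
PIV=fx(.135,0)
def armpose(a,r=.145):
    """TCP xy and tool yaw for clamp angle a"""
    b=FY+.82-a; return PIV-r*np.array([np.cos(b),np.sin(b)]),np.pi+b
def st(): 
    s=get_state(); print("t%.1f"%s["clock"],"F",np.round(s["contact_force"],1),"gap %.3f gf %.1f"%(s["finger_gap"],s["grasp_force"]),"p",np.round(s["position"],4))
E
python3 - <<'E'
from h import *
y=-.0667; g=np.array([.4905,.326])-.010*np.array([np.cos(y),np.sin(y)])
movep((*g,.10),rv(np.pi+y)); 
print(move_l((*g,.006),.08,until_force=12)); st()
grab(70); st()
move_l((*g,.20),.15); st()
f=frame("wrist"); save(f,"bargrip")
E
```

```text
False
t11.6 F [ 0.1 -0.8  0.9] gap 1.003 gf 0.0 p [0.481  0.3269 0.0066]
t12.2 F [-0.9 -1.   3.7] gap 0.222 gf 69.3 p [0.4807 0.3268 0.0064]
t13.7 F [-0.   0.1 -3. ] gap 0.221 gf 68.4 p [0.4799 0.3263 0.1989]
```

View pics/bargrip.png

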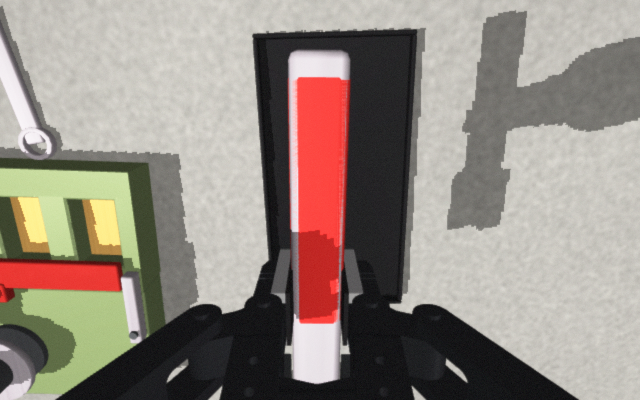

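The bar is held straight along the tool axis, with its near end at about (319,52). Next, onto the stub.

```bash
python3 - <<'E'
from h import *
f=frame("wrist"); s=get_state(); z=s["position"][2]-.0025+.026
print("grip offset",np.linalg.norm(w(f,(319,52),z)[0]-s["position"][:2]))
p,y=armpose(0); movep((*p,.15),rv(y)); st()
f=frame("wrist"); save(f,"over")
print(move_l((*p,.105),.1,until_force=8)); st()
r=move_l((*p,.0765),.05,until_force=12); print(r); st()
f=frame("wrist"); save(f,"on"); frame("side"); f=frame("side"); save(f,"on_side")
cv2.imwrite("pics/on_c.png",cv2.resize(cv2.imread("pics/on_side.png")[140:290,220:400],(720,600),interpolation=cv2.INTER_CUBIC))
E
```

```text
grip offset 0.08977870844489425
t15.3 F [ 0.6 -0.2 -2.8] gap 0.220 gf 68.5 p [ 0.5328 -0.0931  0.1501]
False
t16.0 F [ 0.3 -0.4 -2.1] gap 0.224 gf 68.5 p [ 0.5329 -0.0934  0.1052]
False
t16.7 F [-0.7 -0.5 -2.3] gap 0.216 gf 68.5 p [ 0.5327 -0.0937  0.0764]
```

View pics/on_c.png

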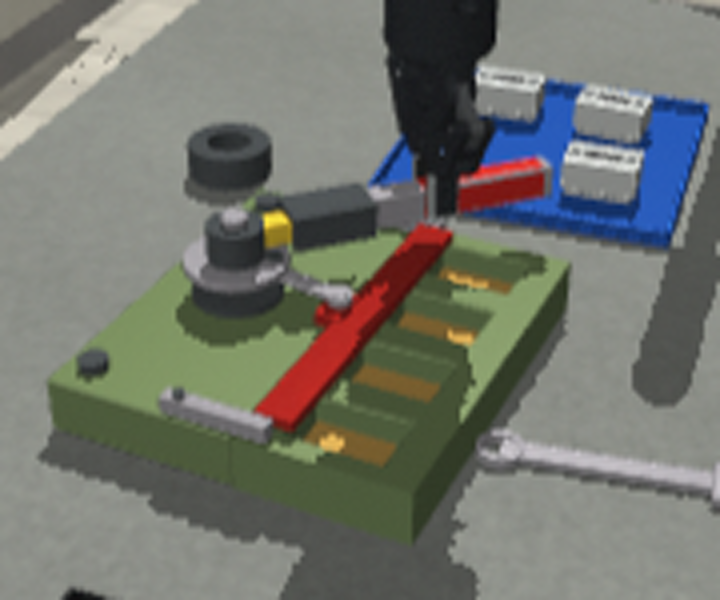

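The channel sits over the stub, with yellow showing only between hub and channel. Throwing the handle.

```bash
python3 - <<'E'
from h import *
for a in np.r_[np.arange(.1,1.61,.1),1.66]:
    p,y=armpose(a); move_l((*p,.0765),.08,rot=rv(y))
    s=get_state(); F=np.linalg.norm(s["contact_force"][:2]); print("%.2f:%.1f"%(a,F),end=" ")
    if F>35: print("high"); break
st()
f=frame("side"); save(f,"open_side")
cv2.imwrite("pics/open_c.png",cv2.resize(cv2.imread("pics/open_side.png")[140:290,220:400],(720,600),interpolation=cv2.INTER_CUBIC))
E
```

```text
0.10:10.2 0.20:8.3 0.30:4.4 0.40:0.7 0.50:7.0 0.60:9.9 0.70:11.8 0.80:15.1 0.90:15.1 1.00:14.3 1.10:14.1 1.20:12.7 1.30:10.7 1.40:9.8 1.50:6.6 1.60:2.9 1.66:0.6 t22.4 F [-0.4 -0.5 -2.7] gap 0.215 gf 69.9 p [0.5562 0.1185 0.0763]
```

View pics/open_c.png

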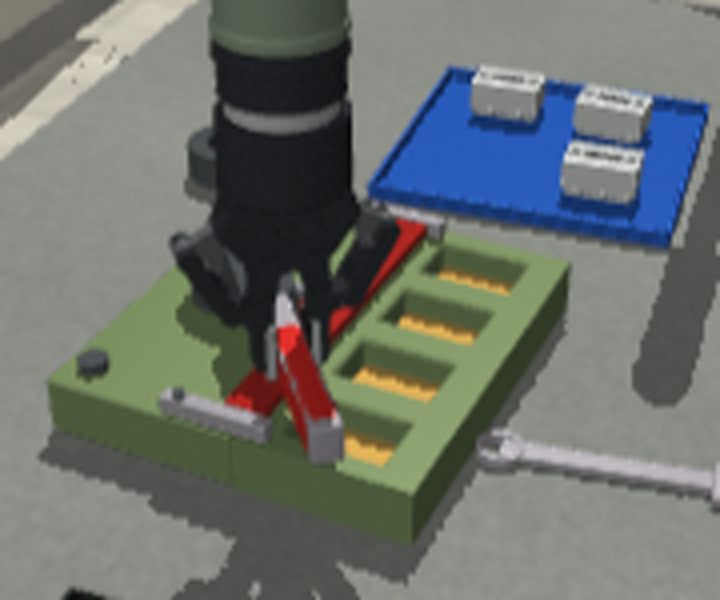

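The keeper is drawn back and the pockets are clear. I'll put the bar in its tray and re-image the fixture and dies.

```bash
cat >> h.py <<'E'
TRAY=np.array([.4945,.3435]); TY=-.05
def bar_to_tray():
    s=get_state()["position"]; move_l((s[0],s[1],.16),.15); st()
    g=TRAY-.010*np.array([np.cos(TY),np.sin(TY)])
    movep((*g,.12),rv(np.pi+TY)); move_l((*g,.02),.12)
    print("touch",move_l((*g,.0055),.03,until_force=5)); st(); let_go(); move_l((*g,.15),.2)
E
python3 - <<'E'
from h import *
bar_to_tray()
movep((.54,.03,.30),rv(np.pi)); f=frame("wrist"); save(f,"opened"); sf=stubfit(f); print("stub",sf,"clamp angle",FY+.82-sf[1])
r=cmask(f,(0,170,60),(5,255,255)); print("keeper",rect(f,r,.052))
for d in silhouettes("wrist","bar"): print("bar",rect(f,d["mask"],.03),d["score"])
movep((.48,-.35,.25),rv(np.pi)); f=frame("wrist"); save(f,"dies")
for d in silhouettes("wrist","die0"):
    print("die",rect(f,d["mask"],.036),d["score"],d["centre"])
print("dieT",[(w(f,d["centre"],.004)[0].round(4),d["score"]) for d in tip_of("wrist","die0")]); st()
for d in silhouettes("wrist","parts_tray"): print("tray",rect(f,d["mask"],.012),d["score"])
E
```

```text
t23.2 F [ 0.1  0.5 -3.4] gap 0.218 gf 69.8 p [0.5552 0.1183 0.1593]
touch True
t25.6 F [-0.2 -0.1  4.7] gap 0.217 gf 70.7 p [0.4845 0.344  0.0064]
stub (array([0.60799689, 0.04173919]), np.float64(-0.8939862265794751), 68.37312316894531, 22.785024642944336, np.int64(1215)) clamp angle 1.611486226579475
keeper (array([0.57464026, 0.00923333]), np.float64(1.470016185875791), 248.02867126464844, 42.66209411621094)
bar (array([0.49416779, 0.33429367]), np.float64(-0.0465869432648649), 201.47354125976562, 54.251800537109375) 0.74
die (array([ 0.46039017, -0.40531912]), np.float64(-0.07771956272400082), 64.88945007324219, 40.32057189941406) 0.91 [264.3, 143.2]
die (array([ 0.55669769, -0.4134353 ]), np.float64(0.036945122502233696), 70.06297302246094, 42.380043029785156) 0.78 [256.5, 230.7]
die (array([ 0.44738321, -0.29650754]), np.float64(0.028731240862426954), 63.6436767578125, 41.78295135498047) 0.65 [371.8, 132.8]
die (array([ 0.33350778, -0.28216077]), np.float64(-1.569572711554664), 21.54914665222168, 6.431456565856934) 0.6 [388.4, 2.6]
dieT [(array([ 0.5608, -0.417 ]), 0.92), (array([ 0.4609, -0.4038]), 0.76), (array([ 0.5068, -0.3483]), 0.71), (array([ 0.4476, -0.2906]), 0.68), (array([0.5072, 0.0115]), 0.2)]
t30.2 F [1.1 0.2 1. ] gap 0.999 gf 0.0 p [ 0.4808 -0.3489  0.2503]
tray (array([ 0.50704547, -0.34863098]), np.float64(0.020208266088602933), 253.8612823486328, 253.41183471679688) 0.65
tray (array([ 0.56721057, -0.41816251]), np.float64(0.014086604372757217), 74.10298156738281, 44.65077209472656) 0.29
```

View pics/dies.png

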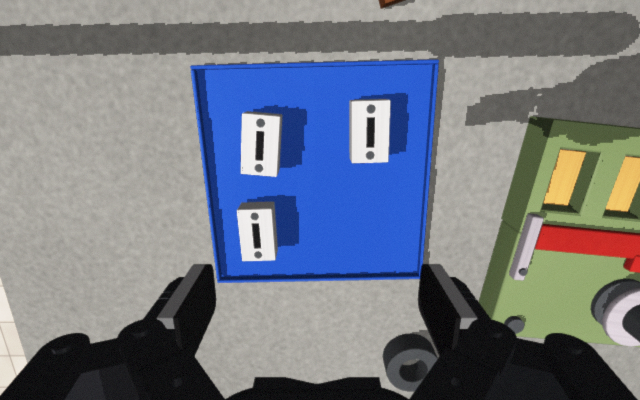

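Three light blocks in the blue tray at (260,145), (370,132) and (257,233). The brown look-alike is only just visible at (400,3), outside the tray. The clamp reads 1.61 rad, fully open. First block into pocket 2.

```bash
cat >> h.py <<'E'
PY=[-.102,-.034,.034,.102]
def find_die(xy):
    movep((xy[0]+.079,xy[1],.20),rv(np.pi)); f=frame("wrist")
    D=[(rect(f,d["mask"],.036),d["score"]) for d in silhouettes("wrist","die0") if d["score"]>.3]
    D=[(np.linalg.norm(r[0]-xy),r,s) for r,s in D if 55<r[2]<72 and 32<r[3]<48]
    T=[w(f,d["centre"],.004)[0] for d in tip_of("wrist","die0")]
    save(f,"find_%d"%(get_state()["clock"]*10))
    if not D: print("no die"); return None
    d,r,s=min(D,key=lambda e:e[0]); print("die",r,s,"T",min(T,key=lambda t:np.linalg.norm(t-xy)) if T else None); return r
def take(xy):
    r=find_die(xy); assert r is not None and np.linalg.norm(r[0]-xy)<.03
    y=np.pi+r[1]; movep((*r[0],.09),rv(y)); print("t",move_l((*r[0],.023),.1,until_force=10))
    grab(50); st(); g=get_state()["finger_gap"]; assert .35<g<.55,g
    p=get_state()["position"]; move_l((p[0],p[1],.15),.2); st()
def put(k):
    p=fx(0,PY[k]); y=np.pi+FY
    movep((*p,.11),rv(y)); move_l((*p,.068),.1); print("touch",move_l((*p,.038),.03,until_force=6)); st()
    return get_state()["position"][2]
def press(k):
    p=fx(0,PY[k]); let_go(); move_l((*p,.10),.2); grab(50); move_l((*p,.062),.1)
    print("press",move_l((*p,.034),.02,until_force=24)); st(); move_l((*p,.12),.2)
    let_go()
E
python3 - <<'E'
from h import *
take(np.array([.4476,-.2955])); z=put(2); print(z)
f=frame("wrist"); save(f,"put2")
if z<.049: press(2)
E
```

```text
die (array([ 0.44805927, -0.29598529]), np.float64(0.03263626933891839), 61.88913345336914, 38.481998443603516) 0.77 T [ 0.44718618 -0.29242719]
t False
t32.7 F [-0.5  1.4  4.9] gap 0.432 gf 51.2 p [ 0.4485 -0.2963  0.0237]
t33.5 F [-0.5 -0.6 -1.6] gap 0.425 gf 50.4 p [ 0.4477 -0.2957  0.1489]
touch True
t36.2 F [ 0.4 -0.1  0.6] gap 0.430 gf 50.6 p [0.5107 0.0494 0.0407]
0.040684923505946186
press True
t39.6 F [-2.5 -0.2  8.3] gap -0.004 gf 3.9 p [0.5113 0.0493 0.04  ]
```

View pics/put2.png

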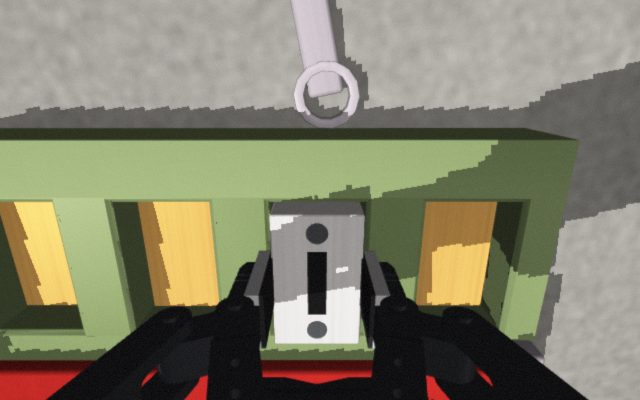

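The block stands in its pocket, centred at (318,275), and the press stopped at z = 0.040, which is flush. The other two next.

```bash
python3 - <<'E'
from h import *
for xy,k in [((.4607,-.4045),1),((.5608,-.4155),0)]:
    take(np.array(xy)); z=put(k)
    if z<.049: press(k)
    else: print("jam",z); break
movep((.53,.0,.26),rv(np.pi)); f=frame("wrist"); save(f,"all"); sf=stubfit(f); print("clamp",FY+.82-sf[1])
movep((.47,.30,.25),rv(np.pi)); f=frame("wrist"); save(f,"bar2")
for d in silhouettes("wrist","bar"): print("bar",rect(f,d["mask"],.03),d["score"])
print([(w(f,d["centre"],.004)[0].round(4),d["score"]) for d in tip_of("wrist","bar")]); st()
cv2.imwrite("pics/c2.png",np.vstack([cv2.resize(cv2.imread("pics/%s.png"%n),(480,300)) for n in ("all","bar2")]))
E
```

```text
die (array([ 0.46164331, -0.40715814]), np.float64(-0.08953481005819164), 62.049930572509766, 38.5831184387207) 0.75 T [ 0.46155542 -0.40094338]
t False
t44.8 F [-0.5  0.4  5.2] gap 0.429 gf 51.9 p [ 0.4621 -0.4075  0.0238]
t45.5 F [-0.7 -0.2 -2.9] gap 0.430 gf 51.1 p [ 0.4613 -0.4067  0.1485]
touch True
t48.4 F [ 1.   0.  -0.1] gap 0.427 gf 51.3 p [ 0.5038 -0.0182  0.041 ]
press True
t51.7 F [-1.6  0.1  8. ] gap 0.002 gf 3.9 p [ 0.5043 -0.0183  0.04  ]
die (array([ 0.56117926, -0.41528049]), np.float64(0.03054192824876112), 62.434547424316406, 37.925167083740234) 0.88 T [ 0.56014335 -0.41697664]
t False
t56.7 F [-0.2  0.5  3.4] gap 0.427 gf 52.1 p [ 0.5616 -0.4156  0.0238]
t57.5 F [-0.3 -0.9 -3.2] gap 0.429 gf 51.4 p [ 0.5607 -0.4149  0.1482]
touch True
t60.2 F [ 1.2 -0.2  0.3] gap 0.432 gf 51.7 p [ 0.4968 -0.0858  0.0404]
press True
t63.5 F [-1.3  1.4  7.1] gap 0.001 gf 3.9 p [ 0.4974 -0.086   0.04  ]
clamp 1.6124107429518961
bar (array([0.49369263, 0.34209302]), np.float64(-0.052630587884636704), 199.72164916992188, 36.87249755859375) 0.82
[(array([0.4965, 0.343 ]), 0.61)]
t66.9 F [-0.2 -0.7  0. ] gap 0.998 gf 0.0 p [0.4708 0.2987 0.25  ]
```

View pics/c2.png

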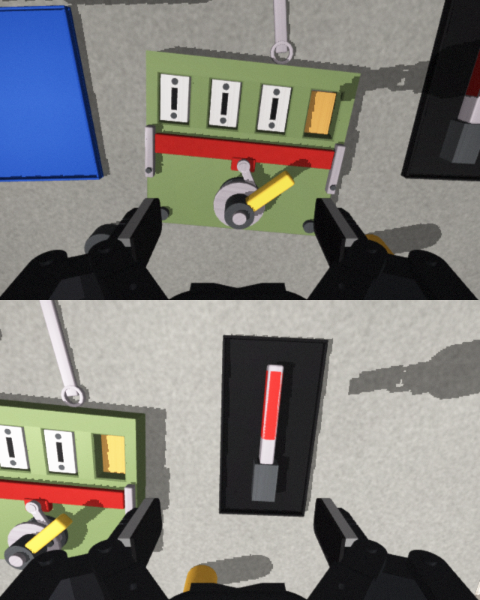

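All three blocks lie in pockets at (174,98), (224,103) and (275,108), level with the plate, and the bar lies in its tray as I left it. Taking the bar again and locking the clamp.

```bash
python3 - <<'E'
from h import *
y=-.0516; g=np.array([.4945,.3422])-.010*np.array([np.cos(y),np.sin(y)])
movep((*g,.10),rv(np.pi+y)); print(move_l((*g,.006),.08,until_force=12))
grab(70); st(); move_l((*g,.17),.15)
a0=1.615; p,y=armpose(a0); movep((*p,.15),rv(y)); st()
move_l((*p,.105),.1); r=move_l((*p,.0765),.05,until_force=12); print("hit",r); st()
if not r:
    for a in np.r_[np.arange(1.5,-.01,-.1),-.05,0]:
        p,y=armpose(a); move_l((*p,.0765),.08,rot=rv(y))
        F=np.linalg.norm(get_state()["contact_force"][:2]); print("%.2f:%.1f"%(a,F),end=" ")
        if F>38: print("high"); break
    st()
f=frame("side"); save(f,"lock_side")
cv2.imwrite("pics/lock_c.png",cv2.resize(cv2.imread("pics/lock_side.png")[140:290,220:400],(720,600),interpolation=cv2.INTER_CUBIC))
E
```

```text
False
t69.6 F [1.  0.1 3.1] gap 0.224 gf 69.1 p [0.4848 0.343  0.0064]
t71.7 F [ 0.9  0.2 -2.6] gap 0.219 gf 68.4 p [0.5513 0.1159 0.1498]
hit False
t73.1 F [ 0.4  0.4 -3. ] gap 0.217 gf 68.4 p [0.5515 0.115  0.0764]
1.50:4.2 1.40:7.8 1.30:9.6 1.20:11.1 1.10:12.8 1.00:14.0 0.90:14.1 0.80:14.0 0.70:13.2 0.60:9.1 0.50:6.5 0.40:3.7 0.30:2.8 0.20:8.9 0.10:10.0 -0.00:0.8 -0.05:0.2 0.00:0.8 t78.9 F [ 0.8  0.3 -3.1] gap 0.218 gf 70.0 p [ 0.5319 -0.093   0.0764]
```

View pics/lock_c.png

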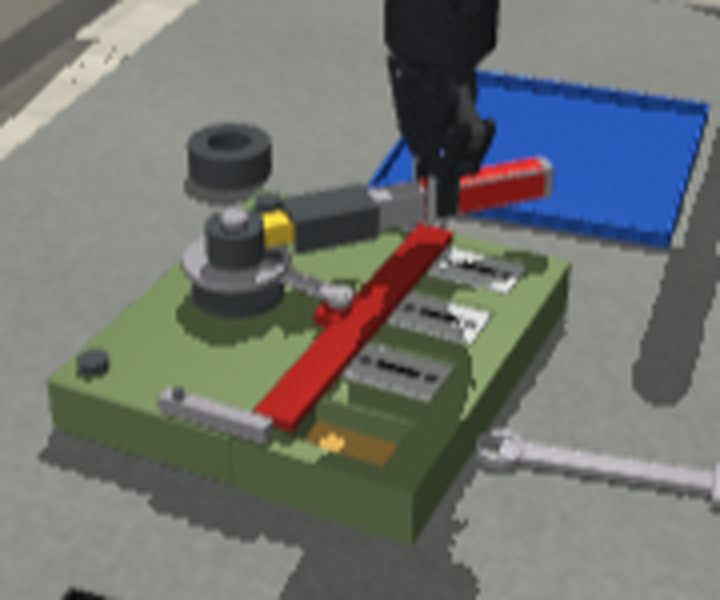

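The keeper is over the blocks and the clamp is locked. Laying the bar down and checking.

```bash
python3 - <<'E'
from h import *
bar_to_tray()
movep((.54,.03,.30),rv(np.pi)); f=frame("wrist"); save(f,"fin1"); sf=stubfit(f); print("clamp",FY+.82-sf[1])
r=cmask(f,(0,170,60),(5,255,255)); print("keeper",rect(f,r,.052))
movep((.47,.30,.25),rv(np.pi)); f=frame("wrist"); save(f,"fin2")
for d in silhouettes("wrist","bar")[:1]: print("bar",rect(f,d["mask"],.03),d["score"])
for d in silhouettes("wrist","bar_tray")[:1]: print("tray",rect(f,d["mask"],.012),d["score"])
st()
cv2.imwrite("pics/c3.png",np.vstack([cv2.resize(cv2.imread("pics/%s.png"%n),(480,300)) for n in ("fin1","fin2")]))
E
```

```text
t79.7 F [ 0.1  0.6 -3.6] gap 0.222 gf 70.0 p [ 0.5319 -0.0932  0.1594]
touch True
t82.8 F [-0.8 -0.4  4.7] gap 0.218 gf 70.9 p [0.4845 0.344  0.0064]
clamp 0.004155457528380979
keeper (array([0.55479889, 0.01089323]), np.float64(1.4703805063129138), 248.8378143310547, 43.35423278808594)
bar (array([0.49368661, 0.34245126]), np.float64(-0.04947673936371011), 200.20370483398438, 37.29104232788086) 0.67
tray (array([0.49457288, 0.3434527 ]), np.float64(-0.04349155112986569), 271.61163330078125, 140.66378784179688) 0.97
t86.9 F [-0.3  0.4 -0.7] gap 1.001 gf 0.0 p [0.4709 0.2989 0.2503]
```

View pics/c3.png

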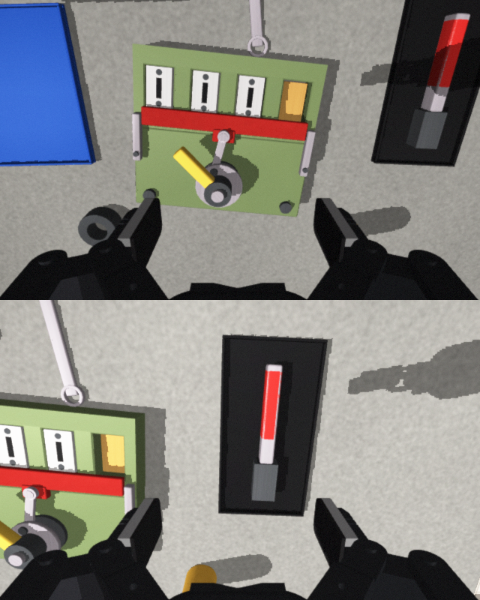

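The clamp reads 0.004 rad, so it is locked, with the keeper at (225,122) over the three blocks. The bar is centred in its tray at (268,430).

```bash
python3 -c "
from cell import *
print(sign_off())"
```

```text
the job is handed in; nothing more can be done
None
```

The job is handed in: all three blocks are pressed flush in pockets 0–2, the clamp is locked with the keeper over them (about 0.00 rad by camera), and the bar lies flat in the middle of its tray, at about 87 s on the robot's clock.

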